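Hold the pyrometer in the kiln's peep hole

TASK

Check the little enamelling kiln: slide the pyrometer (the flat grey instrument with the long stem under it) up out of its slot in the wooden rack by its free top edge, then lower its stem upright through the peep hole in the middle of the kiln's lid, never touching the kiln with it, until the dark ring mark on the stem is level with the top of the lid. Finish while holding it there, still and centred in the hole, and do not let go. Leave the rack's other things, the jar and the hammer where they are.

Things in the scene. Friction and masses are not known exactly. Their poses are not given: they have to be found in the camera images.
- pyro_body (a point): The centre of the pyrometer's flat body, which is a grey slab 12 mm thick (its x axis), 40 mm wide (y), 70 mm tall (z up), with a small display on its +x face. It stands 25 mm deep in one of the rack's slots (which one varies), its upper 45 mm free, to be gripped across its 12 mm.
- stem_tip (a point): The lower end of the pyrometer's stem, on its axis, 130 mm below the centre of the body. It hangs 20 mm above the bench while the pyrometer is in the rack.
- stem_mark (a point): The dark ring mark (3 mm tall) on the stem, on its axis, 52 mm above the tip and 78 mm below the centre of the body.
- kiln_hole (a point): The middle of the mouth of the peep hole, at the top of the kiln's lid, 140 mm above the bench. The hole is vertical and round, 20 mm in diameter, and 27 mm long through the lid; below it the chamber is 100 mm or more wide, its floor 80 mm below the mouth. The flat crown of the lid around it is 64 mm across.
- rack: The wooden tool rack, fixed to the bench: 198 mm long (y), 80 mm wide (x), 140 mm high. Origin at the middle of its underside, z up. Three slots in a row at y = -60, 0 and +60 mm, each 15 mm (x) by 42 mm (y), open at the top, with a floor 25 mm down, open in its middle 14 mm (in y) for the stem. Below the rails it is open on both long sides.
- oilstone: Two-tone sharpening stone standing in another slot, 12 x 40 x 60 mm, no stem; its top is 175 mm above the bench. Origin at the middle of its underside. Leave it.
- emery: Wooden emery block standing in the remaining slot, 12 x 38 x 60 mm, no stem; its top is 175 mm above the bench. Origin at the middle of its underside. Leave it.
- jar: Small closed glass jar, 48 mm across, 60 mm tall, standing on the bench. Origin at the middle of its underside. Leave it.
- hammer: Hammer 220 mm long lying on the bench beyond the work, its handle along its own x axis. Leave it.
- kiln: A small enamelling kiln, round, steel and pale ceramic, 174 mm across, domed lid, fixed on a pale heat-proof board 200 mm square and 10 mm thick. Origin on the hole's axis at bench height, z up. The lid's side handle and the switch box on its sides stay below 105 mm.
- pyrometer: The pyrometer as a whole, about 90 g; origin at the middle of the underside of its flat body (35 mm below the body's centre), same axes. From there a straight steel stem 8 mm in diameter and 95 mm long hangs down along -z. In the rack the body's top is 185 mm above the bench.
Not all that is in view belongs to the job. There is more than one size of the pyrometer; the job needs the largest.

How it is judged:
On the way, in this order (a step that is already met when the one before it is completed fails the run):
1. the pyrometer is slid up out of the rack, its stem tip above the rack's top edge (z of stem_tip in the frame of rack above 0.142 m and contact force between pyrometer and rack below 0.05 N), for 0.1 s.
2. the stem has entered the peep hole from above (z of stem_tip in the frame of kiln_hole below -0.01 m and horizontal distance between stem_tip and kiln_hole below 0.006 m), for 0.1 s.
At the end, for the whole second after the job is handed in: The pyrometer hangs in the robot's grip, still (under 10 mm/s), its stem through the peep hole without touching the kiln: the ring mark within 6 mm of the level of the lid's top, and both mark and tip within 4 mm of the hole's axis (so the stem is upright) (horizontal distance between each of stem_mark, stem_tip and kiln_hole below 0.004 m and z of stem_mark in the frame of kiln_hole between -0.006 and 0.006 m and contact force between pyrometer and kiln below 0.05 N and contact force between pyrometer and the fingers above 1 N and linear speed of pyrometer below 0.01 m/s); the arm keeps its last pose, push and grip.
It fails at once if the pyrometer touches the kiln (contact force between pyrometer and kiln above 0.2 N).
It fails at once if something else in the rack or on the bench is moved more than 30 mm (distance of any of oilstone, emery, jar, hammer from where it was at the start of the episode above 0.03 m).
It also fails if it takes over 45 s, if anything falls off the work surface, if the arm or the gripper's body presses on something with over 40 N, if the wrist force passes 120 N, or if a joint passes its speed limit or range.

ROBOT

A 6-joint arm with a two-finger parallel gripper is mounted at the origin on the work surface. World frame = base frame: x ahead of the robot, y to its left, z up, the work surface at z = 0. Lengths are in m, angles in rad, forces in N, time in s.
With the tool pointing down it reaches from about 0.375 to 0.975 m from the base axis. Payload 3.8 kg.
Tool frame: the origin (TCP) lies at the very end of the fingers, on their centre line; the grasp point (between the pads) lies 19 mm behind it; z points along the fingers, y is the direction in which the jaws open and shut (so a half turn about z gives the same grasp; the last joint's range is limited). The gripper opens to 85 mm and grips with 20 to 120 N. Pads are 22 mm wide; open, the fingers measure 114 mm over their backs; the gripper's body (76 mm by 85 mm) begins 54 mm behind the grasp point. The pads swing forward as they close: fully open they stand 13 mm farther back than shut.
Start: joints at [1.195, 0.264, 1.604, -0, 1.274, -0.037], TCP at [0.224, 0.637, 0.231] pointing down, gripper open.
Joint ranges: [-2.63, 2.63], [-0.94, 2.18], [0.31, 2.57], [-1.31, 4.45], [0, 2.66], [-2.55, 2.55]. Speed limits (rad/s): [2.57, 2.57, 3.14, 3.14, 3.14, 3.14].

INTERFACE

Orientations are given as a rotation vector (axis times angle).
In Python, from workcell import status, read_camera, camera_info, order gives the robot as it stands.
- The arm moves only by the tool move_arm, never from a script. Its argument "deltas" is a list of rows, each a list of 3 entries, a list of its own where there are three numbers: the turn, a rotation vector about the world's x, y, z as a fraction of full scale, then the shift along the world's x, y, z as a fraction of full scale, then the closure, from -1 (fully open) to 1 (shut), so that 0 is half open. A call has 1 to 20 rows; each row is the pose to reach, as a shift and turn from the pose commanded when the call began; what a row does not reach only later rows make up. Full scale, the value 1, is 0.1 m for a shift and pi/2 rad for a turn. A row lasts 1/8 s, in which the tool goes at most 62.5 mm and 10.7 degrees, less where a joint would pass 70% of its speed; a pose out of reach is approached as far as the arm can. A call with a number of a shift or a turn outside -1 to 1 is refused whole. A call with a gripper value outside its range is refused whole. The fingers move at their own pace and stop on an object; "grip_force" is the grip in N (left out, the last holds). Time passes only in rows, so rows that repeat a pose let the fingers close. It gives the time, the measured TCP pose, the force and the opening at its end, in the units of the state.
- status.read_state(): the state, without advancing time (a new reading comes with each control period).
- read_camera(name): name is "side" or "top"; returns (picture, depth): 400x640x3 uint8, red, green, blue; 400x640 float32, m along the optical axis (not along the pixel's ray), 0 where there is no reading.
- camera_info(name): a dict with "K" (3x3 intrinsics, pixels), "R" (3x3) and "t" (3): a world point X has camera coordinates R X + t. Camera axes: x right, y down, z forward; pixel columns grow to the right and rows downward; lengths in m; the calibration is good to about 2 mm. A picture is of the moment at which its call begins. camera_info takes no time and is no camera call.
- order.finish_job(): hands the job in, once; it reports no verdict.
The state is a dict: "time": time; "q": joint angles; "joint_vel": joint speeds; "joint_torque": joint torques, N m; "tool_pos": TCP position; "tcp_rot": TCP orientation; "wrist_force": force on the tool from outside, world axes, zero at the start; "torque": the same for the moment, N m; "width": opening from 0.0 (shut) to 1.0 (fully open).
Only numpy, scipy, OpenCV 4.12 (cv2) and the standard library are available. Lean on these libraries where they do the work, as an engineer would, in place of code of your own. Each camera call takes 0.05 s, during which the arm holds its last target. There are 200 camera calls.

## Working session

There is one attempt and no reset: what is moved stays moved. The work goes in short steps, Python scripts to look and compute and a tool call to move; the robot and the scene stay as the last step left them, time stands still between calls to the robot, and variables do not carry over. Pictures are saved under pics/ and viewed, about 8 in all and at most 12, crops included, and the job is handed in when it is done.

Besides the shell and the picture viewer there is one more tool, called after ">>>" as a command line: name --argument value ..., lists and objects as JSON in quotes. move_arm: Moves the arm, as the interface text tells. Its arguments: {"type":"object","properties":{"deltas":{"type":"array","items":{"type":"array"}},"grip_force":{"type":"number"}},"required":["deltas"]}

```bash
mkdir -p pics; cat > h.py <<'E'
import numpy as np, cv2
from workcell import status, read_camera, camera_info, order
def snap(n,f):
    p,d=read_camera(n); cv2.imwrite(f'pics/{f}.png',p[:,:,::-1]); np.save(f'pics/{f}.npy',d); return p,d
def world(n,u,v,z):  # z depth
    c=camera_info(n);K,R,t=map(np.array,(c['K'],c['R'],c['t']))
    return R.T@(np.linalg.inv(K)@np.array([u,v,1.])*z-t)
def ray_at_z(n,u,v,h):
    c=camera_info(n);K,R,t=map(np.array,(c['K'],c['R'],c['t']))
    o=-R.T@t; r=R.T@np.linalg.inv(K)@np.array([u,v,1.]); return o+r*(h-o[2])/r[2]
def proj(n,X):
    c=camera_info(n);K,R,t=map(np.array,(c['K'],c['R'],c['t']))
    q=K@(R@np.asarray(X)+t); return q[:2]/q[2],q[2]
def cloud(n,d):
    c=camera_info(n);K,R,t=map(np.array,(c['K'],c['R'],c['t']))
    v,u=np.mgrid[:d.shape[0],:d.shape[1]]
    P=np.linalg.inv(K)@np.stack([u.ravel(),v.ravel(),np.ones(u.size)])*d.ravel()
    return (R.T@(P-t[:,None])).T.reshape(*d.shape,3)
E
python3 - <<'E'
from h import *
a,_=snap('top','top0');b,_=snap('side','side0')
s=status.read_state();print(s)
for n in('top','side'):
    c=camera_info(n);print(n,np.round(c['K'],1).tolist(),-np.array(c['R']).T@c['t'])
E
```

```text
{'time': 0.1, 'q': array([ 1.19511235e+00,  2.64667460e-01,  1.60526563e+00, -2.14551414e-05,
        1.27368651e+00, -3.68843249e-02]), 'joint_vel': array([-4.09175488e-04, -1.38779996e-03, -2.35748733e-03, -8.90650454e-04,
       -4.36203119e-05,  4.50253443e-04]), 'joint_torque': array([ 9.72065573e-05, -5.16700530e+01, -3.68592453e+01, -2.36440593e-05,
        6.11861207e-03,  3.55131237e-05]), 'tool_pos': array([0.22409273, 0.63600714, 0.23007827]), 'tcp_rot': array([-0.52956698, -3.096235  ,  0.00312262]), 'wrist_force': array([-0.00259966, -0.62372032,  0.32360069]), 'torque': array([-0.05470726,  0.00284182, -0.04216008]), 'width': 0.9978496383138789}
top [[410.3, 0.0, 318.0], [0.0, 410.3, 198.3], [0.0, 0.0, 1.0]] [ 0.5340539  -0.02688954  1.06375367]
side [[361.6, 0.0, 319.6], [0.0, 361.6, 199.6], [0.0, 0.0, 1.0]] [ 0.44113818 -0.64203955  0.57111096]
```

View pics/top0.png

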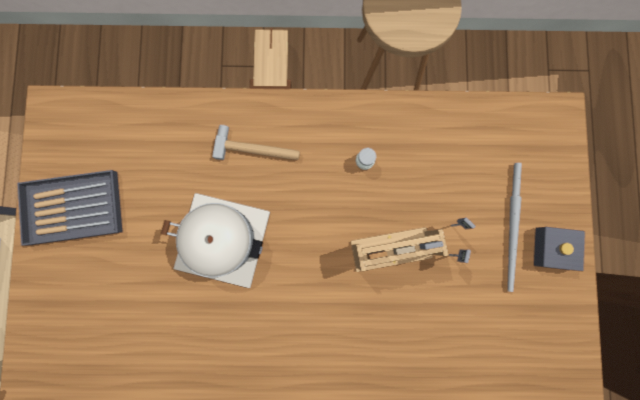

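View pics/side0.png

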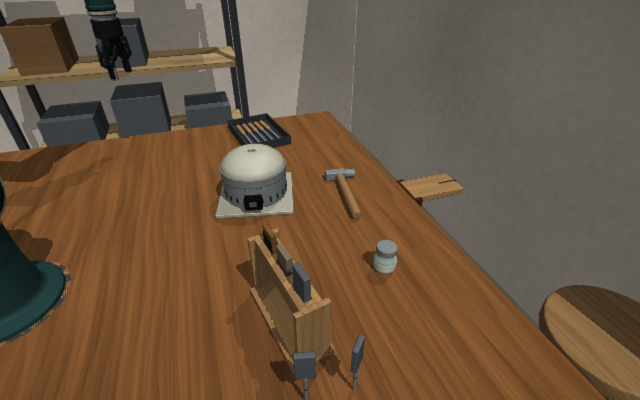

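```bash
python3 - <<'E'
from h import *
a=cv2.imread('pics/top0.png');b=cv2.imread('pics/side0.png')
A=cv2.resize(a[205:285,340:480],None,fx=5.6,fy=5.6,interpolation=3)[:300*2]
B=cv2.resize(b[225:400,235:385],None,fx=3.3,fy=3.3,interpolation=3)
A=cv2.resize(A,(500,286))
C=cv2.resize(a[190:300,150:280],(295,250),interpolation=3)
o=np.zeros((600,800,3),np.uint8);o[:578,:495]=B
cv2.imwrite('pics/c1.png',B);o=np.zeros((600,800,3),np.uint8)
b2=cv2.resize(b[225:400,235:385],(510,595),interpolation=3);o[:595,:510]=b2
o[:166,510:]=cv2.resize(a[205:285,340:480],(290,166),interpolation=3);o[180:426,510:]=cv2.resize(a[190:300,150:280],(290,246),interpolation=3)
cv2.imwrite('pics/c1.png',o)
E
```

```text
(no output)
```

View pics/c1.png

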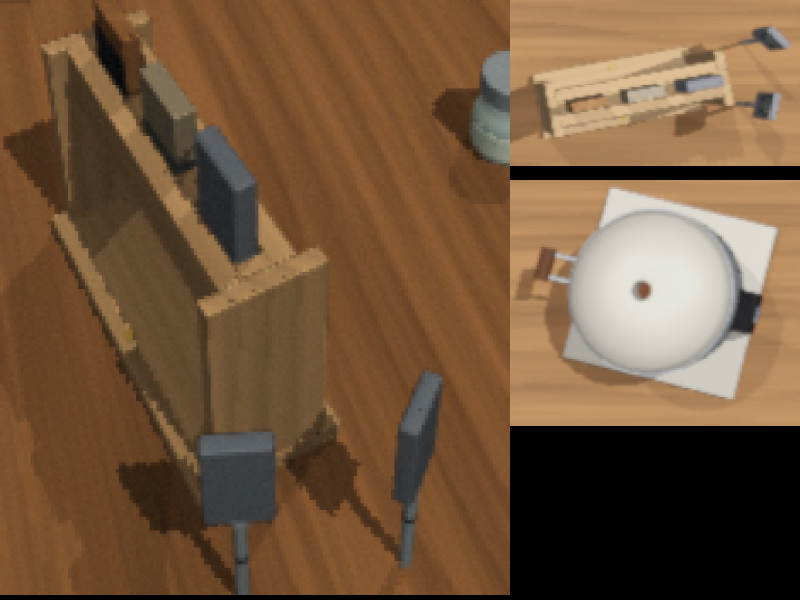

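```bash
python3 - <<'E'
from h import *
d=np.load('pics/top0.npy');P=cloud('top',d);img=cv2.imread('pics/top0.png')
reg=np.zeros(d.shape,bool);reg[220:275,345:450]=1
m=reg&(P[...,2]>.12)
print('z hist',np.histogram(P[m][:,2],bins=np.arange(.12,.21,.005)))
r=cv2.minAreaRect(P[m][:,:2].astype(np.float32)*1000);print('rack rect',r)
m2=reg&(P[...,2]>.155)
n,l=cv2.connectedComponents(m2.astype(np.uint8))
for i in range(1,n):
    q=P[l==i]
    if len(q)>8:
        t=q[q[:,2]>q[:,2].max()-.008]
        print(i,len(q),np.median(t[:,2]),q[:,2].max(),'rect',cv2.minAreaRect(t[:,:2].astype(np.float32)*1000), np.argwhere(l==i).mean(0)[::-1])
# loose ones
for u0,u1,v0,v1 in((455,480,212,235),(455,475,245,268)):
    q=P[v0:v1,u0:u1].reshape(-1,3);q=q[q[:,2]>.03];print('loose',len(q),q.min(0),q.max(0),cv2.minAreaRect(q[:,:2].astype(np.float32)*1000))
# kiln
reg=np.zeros(d.shape,bool);reg[190:290,160:270]=1
q=P[reg&(P[...,2]>.134)];print('crown',q[:,:2].mean(0),q[:,2].max(),np.median(q[:,2]),np.ptp(q,0))
sub=img[225:255,195:225].astype(int);dark=(sub.sum(2)<450)
ys,xs=np.nonzero(dark);print('hole px',xs.mean()+195,ys.mean()+225,len(xs),xs.min()+195,xs.max()+195,ys.min()+225,ys.max()+225)
print(np.round(d[232:248,203:217]*1000).astype(int))
print(sub.sum(2)[7:23,8:24])
q=P[190:290,160:280].reshape(-1,3);q=q[(q[:,2]>.09)&(q[:,2]<.139)]
# axisymmetric dome fit: sphere
A=np.c_[2*q,np.ones(len(q))];s=np.linalg.lstsq(A,(q**2).sum(1),rcond=None)[0];print('sphere c',s[:3])
E
```

```text
z hist (array([ 24,  25,  24, 786, 421,  11,  11,  20,  14,  13, 148,  63,  82,
        23,   0,   0,   0]), array([0.12 , 0.125, 0.13 , 0.135, 0.14 , 0.145, 0.15 , 0.155, 0.16 ,
       0.165, 0.17 , 0.175, 0.18 , 0.185, 0.19 , 0.195, 0.2  , 0.205]))
rack rect ((516.8924560546875, -175.62930297851562), (71.80672454833984, 290.7162170410156), 7.292714595794678)
7 137 0.1839170074498618 0.1883509430707834 rect ((534.0111694335938, -278.7545166015625), (11.723061561584473, 40.08753967285156), 11.987250328063965) [431.46715328 244.93430657]
8 124 1.063753672089482 1.063753672089482 rect ((534.0538940429688, -26.889535903930664), (0.0, 0.0), 0.0) [403.98387097 249.93548387]
11 104 1.063753672089482 1.063753672089482 rect ((534.0538940429688, -26.889535903930664), (0.0, 0.0), 0.0) [376.89423077 254.76923077]
loose 153 [ 0.5340539  -0.38985943  0.03873194] [ 0.59844708 -0.02688954  1.06375367] ((567.1574096679688, -207.19207763671875), (27.481719970703125, 365.6012268066406), 6.104883193969727)
loose 159 [ 0.49473053 -0.37808723  0.04788963] [ 0.5340539  -0.02688954  1.06375367] ((514.27325
[... 1842 characters left out ...]
425 364 290 272 267 273 358 569 660 672 673 675 676]
 [666 586 454 423 365 282 271 265 270 347 561 659 671 674 674 678]
 [666 592 468 425 371 295 269 269 277 377 579 662 672 673 675 677]
 [671 621 514 439 396 325 278 277 327 471 614 666 674 674 676 676]
 [675 661 592 488 428 369 321 346 454 588 657 672 674 675 677 677]
 [674 672 645 589 536 490 473 517 601 655 671 673 674 676 676 677]
 [673 674 672 666 652 628 630 651 666 672 673 673 674 677 677 676]
 [672 673 674 673 673 671 671 673 672 673 673 676 675 677 676 676]
 [671 672 672 673 675 674 674 673 673 673 673 676 675 675 678 676]
 [670 671 672 673 671 672 674 673 672 673 673 674 676 675 678 676]]
sphere c [0.54284882 0.21760336 0.0308606 ]
```

```bash
python3 - <<'E'
from h import *
d=np.load('pics/top0.npy');P=cloud('top',d);ok=d>0
print('hole',ray_at_z('top',208.5,239.0,.14))
reg=np.zeros(d.shape,bool);reg[222:275,345:452]=1
m=reg&ok&(P[...,2]>.132)&(P[...,2]<.147)
m=cv2.morphologyEx(m.astype(np.uint8),cv2.MORPH_OPEN,np.ones((2,2)))>0
r=cv2.minAreaRect(P[m][:,:2].astype(np.float32)*1000);print('rack',r);print(cv2.boxPoints(r))
q=P[m][:,:2];print('pca',np.linalg.svd(q-q.mean(0),full_matrices=False)[2],q.mean(0))
m2=(reg&ok&(P[...,2]>.165)).astype(np.uint8)
n,l=cv2.connectedComponents(m2)
for i in range(1,n):
    q=P[l==i]
    if len(q)>20:
        h=np.percentile(q[:,2],95);t=q[q[:,2]>h-.008]
        print(len(q),h,cv2.minAreaRect(t[:,:2].astype(np.float32)*1000),np.argwhere(l==i).mean(0)[::-1], t.mean(0),'pca',np.linalg.svd(t[:,:2]-t[:,:2].mean(0),full_matrices=False)[2][0])
for u0,u1,v0,v1 in((455,480,212,235),(455,475,245,268)):
    q=P[v0:v1,u0:u1][ok[v0:v1,u0:u1]];q=q[q[:,2]>.03];print('loose',len(q),q.min(0),q.max(0))
S=cloud('side',np.load('pics/side0.npy'));
for u,v in((310,362),(355,352),(295,362),(315,362)): print(S[v,u])
from scipy.spatial.transform import Rotation as Ro
print(Ro.from_rotvec(status.read_state()['tcp_rot']).as_matrix().round(3))
E
```

```text
hole [0.54236938 0.21184809 0.14      ]
rack ((513.0653686523438, -199.69015502929688), (82.55953979492188, 338.2103271484375), 6.792753219604492)
[[ 452.07385   -36.654537]
 [ 492.07684  -372.49078 ]
 [ 574.0569   -362.72577 ]
 [ 534.0539    -26.889526]]
pca [[-0.16541214  0.98622453]
 [ 0.98622453  0.16541214]] [ 0.51970307 -0.22086549]
129 0.18648667281331535 ((534.1072387695312, -278.73419189453125), (11.923738479614258, 40.08713912963867), 11.948143005371094) [432.08527132 244.86046512] [ 0.53391229 -0.27801664  0.18378933] pca [-0.1914639   0.98149966]
113 0.17692736156841232 ((522.7030639648438, -219.89207458496094), (11.995034217834473, 40.186614990234375), 11.469558715820312) [404.45132743 249.98230088] [ 0.52269911 -0.21989008  0.17389239] pca [-0.19307102  0.98118478]
87 0.17624320616493255 ((511.5526428222656, -161.1081085205078), (10.009780883789062, 37.5478630065918), 10.366825103759766) [377.28735632 254.95402299] [ 0.51152268 -0.16093272  0.17404083] pca [ 0.18435892 -0.98285899]
loose 149 [ 0.57251556 -0.38985943  0.03873194] [ 0.59844708 -0.36510671  0.12758736]
loose 157 [ 0.49473053 -0.37808723  0.04788963] [ 0.52348416 -0.36299785  0.12820353]
[ 0.51538955 -0.37855849  0.11350928]
[ 0.57513826 -0.39071334  0.12475169]
[ 0.49589942 -0.37392628  0.11658163]
[ 0.52186839 -0.38036272  0.11290736]
[[-0.943  0.332 -0.001]
 [ 0.332  0.943 -0.002]
 [ 0.    -0.002 -1.   ]]
```

The rack's three items, at top (377,255), (404,250) and (432,245), are emery, oilstone and a grey slab. The slab is 12x40 mm with its top at z=0.186, so it is the big pyrometer. The two at (467,223) and (464,256) have tops at 0.128 m and are under 30 mm wide, so they are the small decoys. The crop confirms this. I'm setting out now.

>>> move_arm --deltas '[[[0,0,-0.025],[0.33,-0.33,0.15],-1],[[0,0,-0.05],[0.67,-0.67,0.3],-1],[[0,0,-0.074],[1,-1,0.4],-1]]' --grip_force 40

```text
time: 0.48
tool_pos: [0.3251, 0.5356, 0.2715]
tcp_rot: [0.71, 3.06, -0.0]
wrist_force: [-0.0, -0.7, -0.1]
width: 1.005
```

>>> move_arm --deltas '[[[0,0,-0.025],[0.33,-0.33,0],-1],[[0,0,-0.05],[0.67,-0.67,0],-1],[[0,0,-0.074],[1,-1,0],-1]]'

```text
time: 0.85
tool_pos: [0.4251, 0.4352, 0.2708]
tcp_rot: [-0.887, -3.013, 0.001]
wrist_force: [0.1, 0.3, 0.4]
width: 0.998
```

>>> move_arm --deltas '[[[0,0,-0.025],[0.33,-0.33,0],-1],[[0,0,-0.05],[0.67,-0.67,0],-1],[[0,0,-0.074],[1,-1,0],-1]]'

```text
time: 1.23
tool_pos: [0.525, 0.3352, 0.2707]
tcp_rot: [-1.061, -2.957, 0.001]
wrist_force: [-0.5, 1.5, -0.0]
width: 0.997
```

>>> move_arm --deltas '[[[0,0,-0.037],[0,-0.5,0],-1],[[0,0,-0.074],[0,-1,0],-1]]'

```text
time: 1.48
tool_pos: [0.5243, 0.2349, 0.2704]
tcp_rot: [-1.231, -2.889, 0.002]
wrist_force: [0.9, -0.4, 0.7]
width: 1.004
```

>>> move_arm --deltas '[[[0,0,-0.037],[0,-0.5,0],-1],[[0,0,-0.074],[0,-1,0],-1]]'

```text
time: 1.72
tool_pos: [0.5239, 0.135, 0.2707]
tcp_rot: [-1.397, -2.813, 0.001]
wrist_force: [0.3, -0.3, -0.5]
width: 0.999
```

>>> move_arm --deltas '[[[0,0,-0.037],[0,-0.5,0],-1],[[0,0,-0.074],[0,-1,0],-1]]'

```text
time: 1.98
tool_pos: [0.5238, 0.0351, 0.2708]
tcp_rot: [-1.558, -2.727, 0.001]
wrist_force: [0.8, -0.2, 0.2]
width: 1.0
```

>>> move_arm --deltas '[[[0,0,-0.037],[0,-0.5,0],-1],[[0,0,-0.074],[0,-1,0],-1]]'

```text
time: 2.22
tool_pos: [0.5238, -0.0649, 0.2709]
tcp_rot: [-1.714, -2.632, 0.0]
wrist_force: [1.2, 0.2, -0.1]
width: 1.001
```

>>> move_arm --deltas '[[[0,0,-0.037],[0,-0.5,0],-1],[[0,0,-0.074],[0,-1,0],-1]]'

```text
time: 2.48
tool_pos: [0.5238, -0.1649, 0.2708]
tcp_rot: [-1.864, -2.528, 0.0]
wrist_force: [0.6, 0.2, 0.3]
width: 1.003
```

>>> move_arm --deltas '[[[0,0,-0.037],[0.05,-0.5,0],-1],[[0,0,-0.074],[0.1,-1,0],-1],[[0,0,-0.074],[0.1,-1,0],-1]]'

```text
time: 2.85
tool_pos: [0.5338, -0.2665, 0.2703]
tcp_rot: [-2.01, -2.413, 0.002]
wrist_force: [-0.2, 1.0, 0.1]
width: 1.002
```

```bash
python3 - <<'E'
from h import *
from scipy.spatial.transform import Rotation as Ro
s=status.read_state();M=Ro.from_rotvec(s['tcp_rot']).as_matrix();print(s['time'],s['tool_pos'],M.round(4),np.degrees(np.arctan2(M[1,1],M[0,1])),s['q'])
snap('top','top1');snap('side','side1')
a=cv2.imread('pics/top1.png')[180:300,340:500];b=cv2.imread('pics/side1.png')[130:400,200:400]
o=np.zeros((600,800,3),np.uint8);o[:300,:400]=cv2.resize(a,(400,300),interpolation=3);o[:540,400:]=cv2.resize(b,(400,540),interpolation=3)
cv2.imwrite('pics/c2.png',o)
E
```

```text
2.85 [ 0.53382814 -0.26647689  0.27031735] [[-1.806e-01  9.836e-01 -1.300e-03]
 [ 9.836e-01  1.806e-01 -2.000e-04]
 [-0.000e+00 -1.300e-03 -1.000e+00]] 10.404456215444007 [-5.04254663e-01  9.53644447e-02  1.72911798e+00 -8.55632503e-04
  1.31810147e+00 -6.85632359e-01]
```

View pics/c2.png

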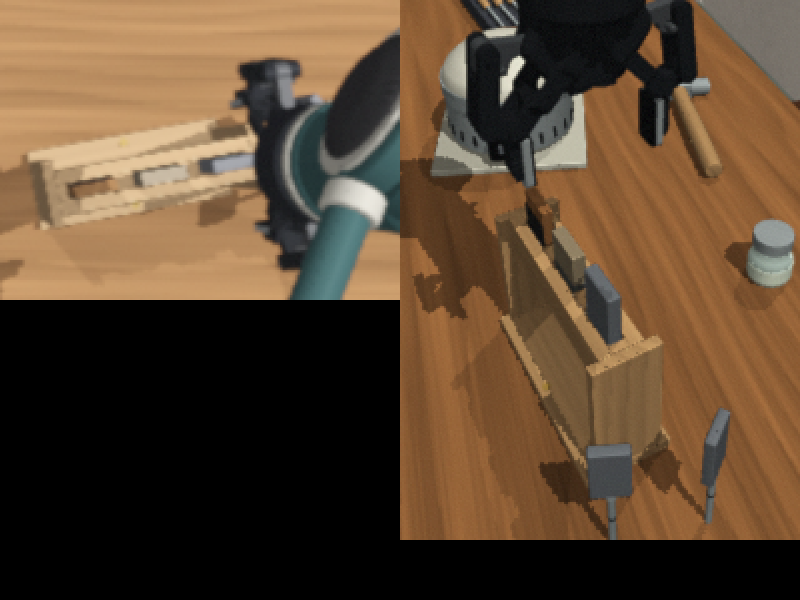

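The gripper sits above the slot, straddling the rack's narrow width, and nothing has been disturbed: the pyrometer is at crop (605,300). I'll go down and grip.

>>> move_arm --deltas '[[[0,0,0.007],[0,-0.125,-0.3],-1],[[0,0,0.007],[0,-0.125,-0.6],-1],[[0,0,0.007],[0,-0.125,-0.8],-1],[[0,0,0.007],[0,-0.125,-1],-1],[[0,0,0.007],[0,-0.125,-1],-1]]'

```text
time: 3.58
tool_pos: [0.5333, -0.2747, 0.1693]
tcp_rot: [-1.989, -2.427, 0.001]
wrist_force: [-0.3, 0.4, -0.2]
width: 0.994
```

>>> move_arm --deltas '[[[0,0,0],[0,0,-0.1],-1],[[0,0,0],[0,0,-0.2],-0.5],[[0,0,0],[0,0,-0.2],0]]'

```text
time: 3.95
tool_pos: [0.5338, -0.2756, 0.1503]
tcp_rot: [-1.991, -2.428, 0.0]
wrist_force: [0.3, 0.0, 0.2]
width: 0.601
```

```bash
python3 - <<'E'
from h import *
s=status.read_state();print(s['time'],s['tool_pos'],s['tcp_rot'],s['wrist_force'],s['width'])
snap('side','side2')
b=cv2.imread('pics/side2.png')[180:330,230:380]
cv2.imwrite('pics/c3.png',cv2.resize(b,(600,600),interpolation=3))
E
```

```text
3.95 [ 0.5337662  -0.27560012  0.15032445] [-1.99147592e+00 -2.42763364e+00  4.37660344e-04] [0.34047639 0.02503994 0.19522272] 0.601417256870651
```

View pics/c3.png

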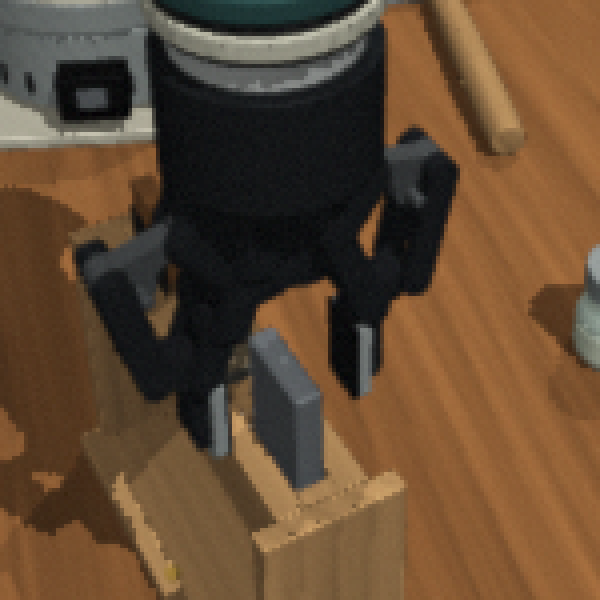

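The slab (crop 285,400) is midway between the pads (220 and 355), so I'll close.

>>> move_arm --deltas '[[[0,0,0],[0,0,0],0.3],[[0,0,0],[0,0,0],0.6],[[0,0,0],[0,0,0],1],[[0,0,0],[0,0,0],1],[[0,0,0],[0,0,0],1],[[0,0,0],[0,0,0],1],[[0,0,0],[0,0,0],1]]' --grip_force 40

```text
time: 4.88
tool_pos: [0.5344, -0.2761, 0.1516]
tcp_rot: [1.992, 2.429, -0.0]
wrist_force: [-2.0, -0.3, 2.7]
width: 0.134
```

>>> move_arm --deltas '[[[0,0,0],[0,0,0.1],1],[[0,0,0],[0,0,0.2],1],[[0,0,0],[0,0,0.3],1],[[0,0,0],[0,0,0.3],1]]'

```text
time: 5.38
tool_pos: [0.5353, -0.2763, 0.1829]
tcp_rot: [1.991, 2.427, 0.001]
wrist_force: [-0.2, -0.1, -1.1]
width: 0.134
```

>>> move_arm --deltas '[[[0,0,0],[0,0,0.2],1],[[0,0,0],[0,0,0.4],1],[[0,0,0],[0,0,0.6],1],[[0,0,0],[0,0,0.8],1],[[0,0,0],[0,0,1],1]]'

```text
time: 6.0
tool_pos: [0.5345, -0.2759, 0.2831]
tcp_rot: [1.992, 2.428, 0.0]
wrist_force: [0.6, 1.5, 0.7]
width: 0.136
```

>>> move_arm --deltas '[[[0,0,0],[0,0,0.2],1],[[0,0,0],[0,0,0.4],1],[[0,0,0],[0,0,0.5],1],[[0,0,0],[0,0,0.5],1],[[0,0,0],[0,0,0.5],1]]'

```text
time: 6.62
tool_pos: [0.534, -0.2756, 0.3303]
tcp_rot: [-1.991, -2.428, 0.0]
wrist_force: [-1.4, 0.4, -1.5]
width: 0.136
```

```bash
python3 - <<'E'
from h import *
s=status.read_state();print(s['time'],s['tool_pos'],s['tcp_rot'],s['wrist_force'],s['width'])
snap('side','side3')
b=cv2.imread('pics/side3.png')[60:260,230:380]
cv2.imwrite('pics/c4.png',cv2.resize(b,(450,600),interpolation=3))
E
```

```text
6.625 [ 0.53395526 -0.27564504  0.330267  ] [-1.99134740e+00 -2.42768773e+00  4.27789516e-04] [-1.4061349   0.36866813 -1.49932398] 0.13595713782824054
```

View pics/c4.png

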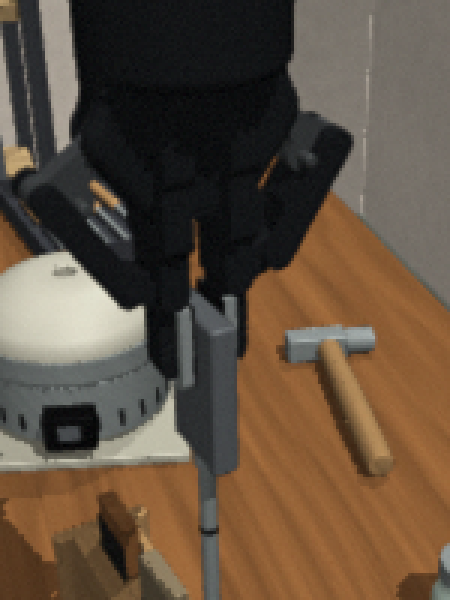

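The pyrometer is held by its top, stem hanging clear with the ring mark at crop (208,530). The rack items are still in place. I'll carry it to the kiln.

>>> move_arm --deltas '[[[0,0,0],[0,0.3,0],1],[[0,0,0],[0,0.65,0],1],[[0,0,0],[0,1,0],1]]'

```text
time: 7.05
tool_pos: [0.5338, -0.1749, 0.33]
tcp_rot: [-1.992, -2.427, 0.001]
wrist_force: [0.2, 0.7, -0.9]
width: 0.135
```

>>> move_arm --deltas '[[[0,0,0],[0,0.3,0],1],[[0,0,0],[0,0.65,0],1],[[0,0,0],[0,1,0],1]]'

```text
time: 7.42
tool_pos: [0.5338, -0.0747, 0.3302]
tcp_rot: [-1.992, -2.428, 0.001]
wrist_force: [0.0, 0.3, -0.6]
width: 0.137
```

>>> move_arm --deltas '[[[0,0,0],[0,0.3,0],1],[[0,0,0],[0,0.65,0],1],[[0,0,0],[0,1,0],1]]'

```text
time: 7.8
tool_pos: [0.5337, 0.0252, 0.3302]
tcp_rot: [-1.992, -2.428, 0.002]
wrist_force: [0.2, -0.5, -1.4]
width: 0.135
```

>>> move_arm --deltas '[[[0,0,0],[0,0.3,0],1],[[0,0,0],[0,0.65,0],1],[[0,0,0],[0,1,0],1]]'

```text
time: 8.18
tool_pos: [0.5338, 0.1251, 0.3302]
tcp_rot: [-1.992, -2.428, 0.002]
wrist_force: [-0.1, 0.2, -0.3]
width: 0.133
```

>>> move_arm --deltas '[[[0,0,0],[0.03,0.3,0],1],[[0,0,0],[0.06,0.6,0],1],[[0,0,0],[0.09,0.8,0],1],[[0,0,0],[0.09,0.9,0],1],[[0,0,0],[0.09,0.9,0],1],[[0,0,0],[0.09,0.9,0],1],[[0,0,0],[0.09,0.9,0],1]]'

```text
time: 9.05
tool_pos: [0.5434, 0.2133, 0.3314]
tcp_rot: [1.993, 2.428, 0.0]
wrist_force: [0.5, 0.6, -1.2]
width: 0.135
```

```bash
python3 - <<'E'
from h import *
s=status.read_state();print(s['time'],s['tool_pos'],s['tcp_rot'],s['wrist_force'],s['width'])
snap('side','side4');snap('top','top4')
for p in((.5424,.2118,.14),s['tool_pos']-[0.0004,.0024,.131],s['tool_pos']):
  print(proj('side',p),proj('top',p))
b=cv2.imread('pics/side4.png')[100:190,210:290];a=cv2.imread('pics/top4.png')[160:300,140:300]
o=np.zeros((540,800,3),np.uint8);o[:540,:480]=cv2.resize(b,(480,540),interpolation=3);o[:280,480:]=cv2.resize(a,(320,280),interpolation=3)
cv2.imwrite('pics/c5.png',o)
E
```

```text
9.05 [0.54341362 0.21329792 0.33143645] [1.99347377e+00 2.42772434e+00 4.84085795e-06] [ 0.4724682   0.62545432 -1.23465072] 0.13483542193615936
(array([251.90226871, 149.96004225]), np.float64(0.9369184357813692)) (array([208.52206844, 238.98646224]), np.float64(0.9176730128090749))
(array([249.57602657, 128.31476967]), np.float64(0.901749144821709)) (array([201.49552573, 238.35841229]), np.float64(0.8576793256497025))
(array([243.15049172,  74.58133767]), np.float64(0.8286598874034964)) (array([179.80256034, 237.1434594 ]), np.float64(0.7275118549619672))
```

View pics/c5.png

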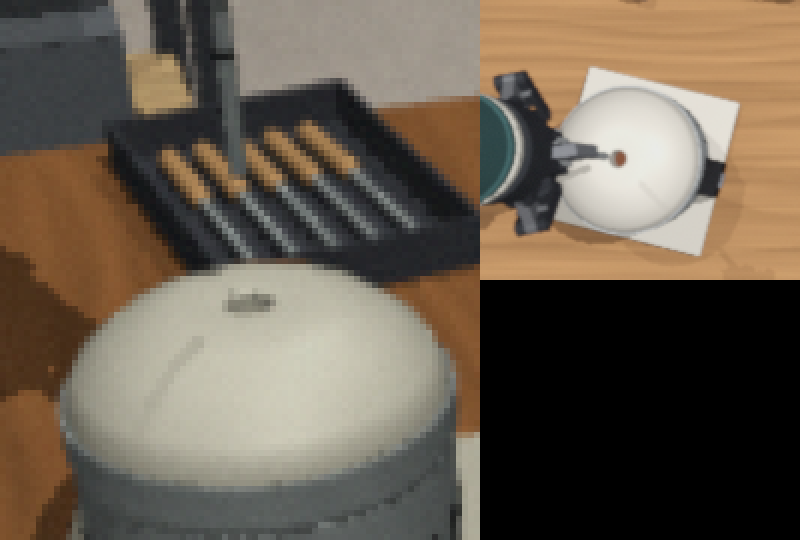

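```bash
cat > meas.py <<'E'
from h import *
import sys
def stem(n,d,tp,zlo,zhi,rad=.02):
    P=cloud(n,d); q=P[(d>0)]; 
    m=(np.hypot(q[:,0]-tp[0],q[:,1]-tp[1])<rad)&(q[:,2]>zlo)&(q[:,2]<zhi); return q[m]
if __name__=='__main__':
    k=sys.argv[1]; s=status.read_state()['tool_pos']
    for n in('top','side'):
        d=np.load(f'pics/{n}{k}.npy');q=stem(n,d,s,s[2]-.15,s[2]-.05)
        print(n,len(q),'zmin',q[:,2].min() if len(q) else None)
        if len(q)>10:
            for z in np.arange(s[2]-.145,s[2]-.05,.015):
                w=q[abs(q[:,2]-z)<.0075]
                if len(w): print(round(z,3),len(w),np.median(w,0).round(4))
E
python3 meas.py 4
python3 - <<'E'
from h import *
a=cv2.imread('pics/top4.png')[225:250,175:225];b=cv2.imread('pics/side4.png')[90:160,230:270]
o=np.zeros((560,800,3),np.uint8);o[:250,:500]=cv2.resize(a,(500,250),interpolation=0);o[:525,500:]=cv2.resize(b,(300,525),interpolation=0)
cv2.imwrite('pics/c6.png',o)
E
```

```text
top 25 zmin 0.20155498676616818
0.201 5 [0.5438 0.2075 0.2026]
0.216 8 [0.5446 0.2075 0.217 ]
0.231 7 [0.5435 0.2072 0.2292]
0.246 3 [0.5412 0.208  0.2433]
0.261 2 [0.541  0.2088 0.2573]
side 106 zmin 0.20249100153965782
0.201 8 [0.5416 0.206  0.2059]
0.216 19 [0.5413 0.2072 0.2159]
0.231 20 [0.5421 0.2069 0.2319]
0.246 19 [0.5412 0.2072 0.2468]
0.261 20 [0.5417 0.207  0.2611]
0.276 20 [0.5421 0.2072 0.2767]
```

View pics/c6.png

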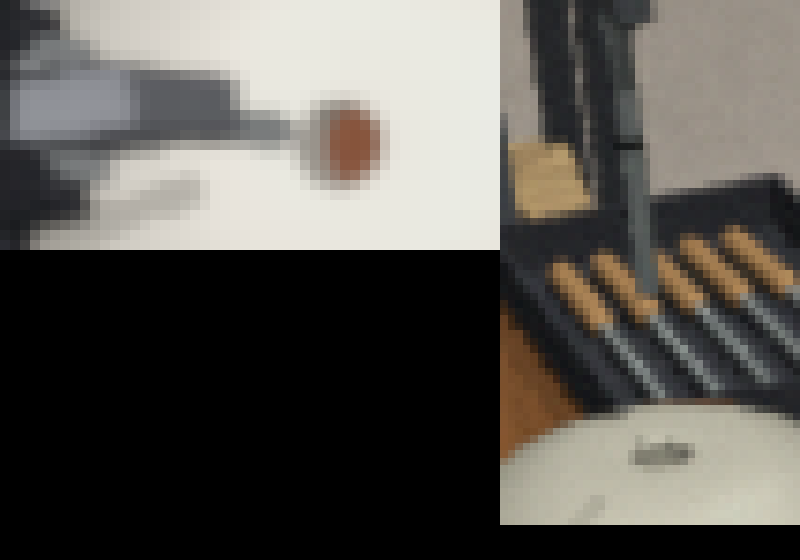

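The stem hangs upright: the side depth gives a constant y and x to 0.5 mm over 75 mm. Its axis is at about (0.5425–0.544, 0.2105), the tip at z≈0.20 and the hole at (0.5424, 0.2118). I'll come closer, with a small correction, and compare directly.

>>> move_arm --deltas '[[[0,0,0],[-0.01,0.01,-0.15],1],[[0,0,0],[-0.01,0.01,-0.3],1],[[0,0,0],[-0.01,0.01,-0.45],1],[[0,0,0],[-0.01,0.01,-0.48],1],[[0,0,0],[-0.01,0.01,-0.48],1],[[0,0,0],[-0.01,0.01,-0.48],1],[[0,0,0],[-0.01,0.01,-0.48],1]]'

```text
time: 10.02
tool_pos: [0.5427, 0.2153, 0.2841]
tcp_rot: [1.992, 2.428, 0.002]
wrist_force: [0.3, -0.6, -0.3]
width: 0.139
```

```bash
python3 - <<'E'
from h import *
s=status.read_state();print(s['time'],s['tool_pos'],s['tcp_rot'],s['wrist_force'],s['width'])
snap('side','side5');snap('top','top5')
a=cv2.imread('pics/top5.png')[225:250,180:230];b=cv2.imread('pics/side5.png')[105:165,230:270]
o=np.zeros((600,800,3),np.uint8);o[:200,:400]=cv2.resize(a,(400,200),interpolation=0);o[:,400:]=cv2.resize(b,(400,600),interpolation=0)
cv2.imwrite('pics/c7.png',o)
E
python3 meas.py 5
```

```text
10.025 [0.54272848 0.21529821 0.28407889] [1.99194871e+00 2.42845866e+00 1.83574796e-03] [ 0.25741033 -0.59477782 -0.29881   ] 0.13868613094944063
top 174 zmin 0.13530577083597708
0.139 155 [0.5381 0.2133 0.1392]
0.154 4 [0.5433 0.2096 0.1566]
0.169 7 [0.5421 0.2091 0.1696]
0.184 6 [0.5419 0.2092 0.1813]
0.199 2 [0.5396 0.2124 0.1983]
side 180 zmin 0.1338821151250553
0.139 84 [0.5431 0.2198 0.1406]
0.154 6 [0.5415 0.2086 0.1575]
0.169 20 [0.541  0.2097 0.168 ]
0.184 18 [0.5414 0.2097 0.1841]
0.199 18 [0.5413 0.2083 0.2004]
0.214 19 [0.5407 0.2088 0.2138]
0.229 15 [0.5417 0.2088 0.2289]
```

View pics/c7.png

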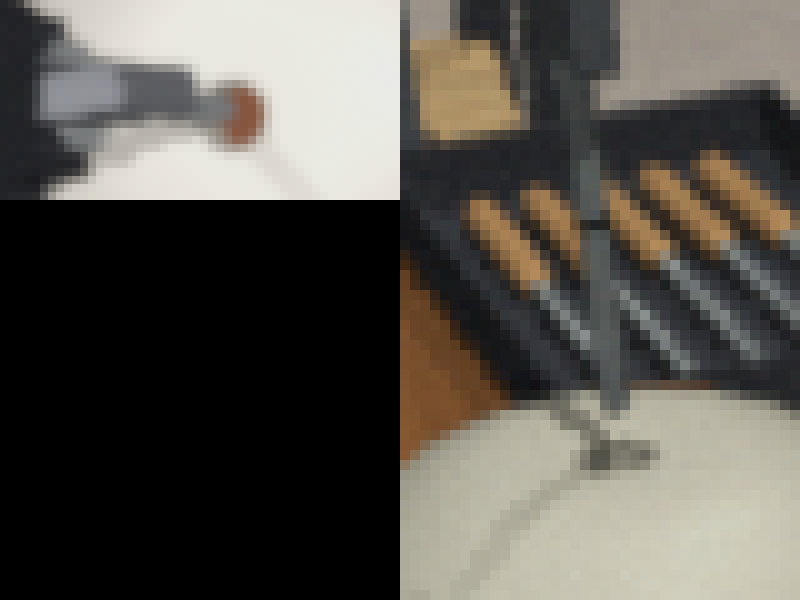

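```bash
python3 - <<'E'
from h import *
H=np.array([.5424,.2118,.14])
for n in('top','side'):
  for dz in(0,.012,.02,.03,.05): print(n,dz,(proj(n,H+[0,0,dz])[0]-proj(n,H)[0]).round(2), end=' ')
  print()
a=cv2.imread('pics/top5.png').astype(int);print('top R'); print(a[230:248,200:216,2]); print('top B');print(a[230:248,200:216,0])
b=cv2.imread('pics/side5.png').astype(int).sum(2)//3;print(b[134:155,244:262])
c=cv2.imread('pics/side0.png').astype(int).sum(2)//3;print('no stem');print(c[146:155,244:262])
E
```

```text
top 0 [0. 0.] top 0.012 [-1.4  -0.06] top 0.02 [-2.36 -0.11] top 0.03 [-3.58 -0.16] top 0.05 [-6.11 -0.28] 
side 0 [0. 0.] side 0.012 [-0.51 -4.19] side 0.02 [-0.85 -7.02] side 0.03 [ -1.28 -10.59] side 0.05 [ -2.16 -17.88] 
top R
[[234 233 233 233 233 233 233 233 233 234 233 234 233 233 234 234]
 [232 232 232 233 233 233 234 234 233 233 233 234 234 233 234 233]
 [219 219 220 225 230 233 233 233 233 233 233 233 233 233 233 233]
 [144 147 161 186 216 231 233 233 232 232 232 233 233 233 233 233]
 [ 96  97 101 124 192 225 227 222 219 218 221 228 232 233 233 233]
 [ 91  92  92 100 158 202 201 177 164 159 176 204 224 232 233 233]
 [ 91  92  92  98 139 167 156 129 127 134 140 162 200 225 232 233]
 [ 90  90  90  92 104 119 120 116 121 130 134 138 165 210 231 233]
 [ 89  88  87  89  98 110 116 117 119 127 134 135 152 203 230 233]
 [112 102  99 106 111 114 117 118 121 128 134 135 148 202 229 233]
 [164 152 152 153 137 127 126 127 127 132 134 136 153 204 230 233]
 [185 185 185 184 179 166 153 146 139 135 136 141 167 209 229 233]
 [196 202 204 205 215 204 172 155 147 140 145 162 194 215 227 233
[... 3110 characters left out ...]
86 188 189 190]]
no stem
[[169 170 172 173 173 175 176 174 176 175 176 175 175 174 174 176 176 172]
 [173 174 175 174 174 176 178 177 178 178 177 179 177 176 175 175 176 177]
 [171 175 177 176 155 176 186 184 164 174 178 179 177 179 179 174 177 176]
 [175 175 180 177 149 157 141 135 108 121 129 154 174 179 179 178 176 180]
 [178 178 178 153 121 121 119 121 115 108  99 133 171 178 180 178 180 176]
 [177 178 174 154 117 117 123 123 127 119 129 165 176 178 177 181 180 182]
 [177 177 176 171 167 160 158 161 169 170 171 179 177 179 180 179 180 184]
 [178 179 178 177 177 176 178 177 178 178 179 179 180 183 180 183 182 185]
 [179 178 182 180 181 180 181 180 180 181 181 184 182 184 185 188 187 188]]
```

The side view puts the stem axis at u≈250.9 where 250.45 would be centred. The top view puts it at row ≈237.8 against 238.85. So the tip is about 1.5 mm too far in +x and 0–1 mm short in y, and I'll correct and recheck the numbers.

>>> move_arm --deltas '[[[0,0,0],[-0.015,0.005,0],1],[[0,0,0],[-0.015,0.005,0],1],[[0,0,0],[-0.015,0.005,0],1]]'

```text
time: 10.5
tool_pos: [0.5408, 0.2156, 0.2833]
tcp_rot: [-1.992, -2.429, 0.0]
wrist_force: [-0.0, -0.7, -0.5]
width: 0.13
```

```bash
python3 - <<'E'
from h import *
s=status.read_state();print(s['time'],s['tool_pos'],s['tcp_rot'])
snap('side','side6');snap('top','top6')
a=cv2.imread('pics/top6.png').astype(int);print('top B');print(a[231:246,200:216,0])
b=cv2.imread('pics/side6.png').astype(int).sum(2)//3;print(b[140:153,245:260])
E
```

```text
10.5 [0.54079161 0.21562696 0.28327595] [-1.99233578e+00 -2.42901240e+00  2.87317167e-05]
top B
[[222 223 223 224 224 224 224 225 224 224 224 224 224 223 224 224]
 [221 222 222 223 223 224 224 224 224 223 224 224 224 223 224 224]
 [207 209 211 215 221 224 224 223 222 221 222 222 223 223 224 224]
 [143 145 157 180 208 222 218 212 208 207 210 216 221 223 223 224]
 [101 101 106 126 187 210 192 165 150 141 155 186 211 221 223 223]
 [ 97  96  97 107 158 176 153 120 102  83  82 121 180 213 222 223]
 [ 96  96  97 100 123 137 133 117  90  67  61  72 126 195 221 223]
 [ 96  95  96  96 106 116 121 117 102  77  62  62 101 185 218 223]
 [ 92  94  93  95 105 116 121 119 111  86  64  63  97 182 217 222]
 [106  98 102 110 115 117 119 116 105  82  64  65 109 188 219 223]
 [149 141 143 147 140 127 121 114  93  68  63  81 138 198 221 223]
 [173 173 173 175 178 168 148 136 111  86  88 127 176 208 220 223]
 [185 191 192 195 208 211 194 176 158 144 150 179 200 208 216 223]
 [207 218 220 220 222 223 221 216 206 201 202 204 206 207 214 221]
 [219 221 222 223 223 224 224 223 222 221 216 210 207 207 209 216]]
[[ 56  46  34  51  88  88  64  55  50  40  39  74 117  97  66]
 [ 58  49  45  44  83  91  72  58  56  48  28  38  84 127  90]
 [ 54  53  47  38  78  88  85  63  53  55  44  33  51  76  56]
 [ 41  57  63  59  80  87  84  93  80  77  75  72  74  68  65]
 [ 71  98 125 140  96  86  88 152 164 164 160 160 157 154 153]
 [101 130 165 170  99  84  90 145 171 173 174 175 174 177 174]
 [106 109 123 164 133 116 129 165 175 179 177 177 177 178 175]
 [122 113 105 125 163 170 178 180 182 180 179 180 178 178 177]
 [169 168 125 109 120 131 181 168 178 180 183 180 179 180 180]
 [180 183 170 108  90  91 131 111 121 126 157 179 182 180 180]
 [181 181 159  88  72  82 119 116 112  99 134 174 179 179 179]
 [180 177 142 108  83  99 125 129 119 132 164 178 181 179 184]
 [179 163 154 151 147 155 164 169 171 174 180 180 182 183 183]]
```

Centred now: side 250.2 against 250.45, top row 238.9 against 238.85. I'll lower slowly into the hole.

>>> move_arm --deltas '[[[0,0,0],[0,0,-0.06],1],[[0,0,0],[0,0,-0.12],1],[[0,0,0],[0,0,-0.18],1],[[0,0,0],[0,0,-0.24],1],[[0,0,0],[0,0,-0.3],1],[[0,0,0],[0,0,-0.3],1],[[0,0,0],[0,0,-0.3],1]]'

```text
time: 11.48
tool_pos: [0.541, 0.2157, 0.2534]
tcp_rot: [1.992, 2.429, 0.0]
wrist_force: [-0.1, 0.1, -1.4]
width: 0.135
```

```bash
python3 - <<'E'
from h import *
s=status.read_state();print(s['time'],s['tool_pos'],s['tcp_rot'],s['wrist_force'],s['torque'])
snap('side','side7');snap('top','top7')
a=cv2.imread('pics/top7.png').astype(int);print('top B');print(a[231:246,200:216,0])
b=cv2.imread('pics/side7.png').astype(int).sum(2)//3;print(b[132:155,244:260])
E
```

```text
11.475 [0.54095043 0.21566669 0.25341133] [1.99230694e+00 2.42891605e+00 2.89566487e-04] [-0.14715037  0.13025515 -1.38918192] [ 0.00058385 -0.03634193  0.04881493]
top B
[[223 223 223 224 224 224 224 224 224 224 224 224 224 224 224 224]
 [221 222 222 223 223 223 224 224 224 223 223 223 223 224 223 224]
 [207 208 210 211 213 215 218 220 222 222 222 222 223 223 223 223]
 [137 142 145 155 165 176 188 198 206 206 210 216 221 223 223 224]
 [102 100 102 105 108 111 116 129 137 140 155 187 211 221 223 223]
 [ 98  96  96  96  98  96  97  98  93  83  84 121 180 213 222 223]
 [101  97  97  97  97  97  96  94  89  84  81  82 128 195 221 223]
 [100  95  96  97  97  95  97  96 103 112 110 100 109 186 218 222]
 [ 93  88  92  92  92  91  93  97 107 116 119 113 113 183 217 223]
 [ 85  94 100 104  99  83  84  92 102 109 110 100 117 188 219 223]
 [123 134 143 150 141 110  93  93  86  82  82  91 141 198 221 223]
 [170 173 175 184 186 166 137 118  99  84  90 127 176 208 220 223]
 [184 191 194 209 220 212 194 175 157 143 151 179 200 208 216 223]
 [207 218 220 222 224 223 221 216 207 200 202 204 206 208 
[... 918 characters left out ...]
 159 161 163 162 159 157 153]
 [ 96 100 132 166 170 106  91  91 139 172 175 176 178 175 174 173]
 [111 105 110 127 169 112  89  90 124 173 178 178 179 179 178 177]
 [167 125 113 109 121 115  93  88 123 177 183 182 181 179 180 178]
 [178 173 170 127 108  93  86  88 121 177 184 183 183 181 180 179]
 [180 183 181 172 106  79  85  89  91 122 129 157 178 183 181 181]
 [178 182 182 160  87  68  82  86  87 107  99 135 174 181 180 179]
 [180 181 177 142  85  65  85  93  92 120 134 166 182 182 182 183]
 [178 178 164 156 147 147 148 152 166 174 175 180 183 184 182 185]
 [165 162 161 177 179 179 181 180 183 184 183 184 184 183 185 187]
 [161 165 178 185 184 184 184 184 185 184 186 185 187 186 188 188]]
```

```bash
python3 - <<'E'
from h import *
for z in(.14,.165,.17,.172,.174,.176,.18): print(z,proj('side',[.5422,.2122-.0037,z])[0].round(2))
E
```

```text
0.14 [252.05 150.53]
0.165 [250.98 141.71]
0.17 [250.76 139.92]
0.172 [250.68 139.19]
0.174 [250.59 138.47]
0.176 [250.5  137.74]
0.18 [250.32 136.29]
```

Both the image and the kinematics put the mark at about z 0.174, so 34 mm remain.

>>> move_arm --deltas '[[[0,0,0],[0,0,-0.06],1],[[0,0,0],[0,0,-0.12],1],[[0,0,0],[0,0,-0.18],1],[[0,0,0],[0,0,-0.24],1],[[0,0,0],[0,0,-0.3],1],[[0,0,0],[0,0,-0.34],1],[[0,0,0],[0,0,-0.34],1],[[0,0,0],[0,0,-0.34],1],[[0,0,0],[0,0,-0.34],1]]'

```text
time: 12.7
tool_pos: [0.5411, 0.2157, 0.2197]
tcp_rot: [1.992, 2.429, 0.001]
wrist_force: [0.6, 0.2, -1.2]
width: 0.136
```

```bash
python3 - <<'E'
from h import *
s=status.read_state();print(s['time'],s['tool_pos'],s['tcp_rot'],s['wrist_force'],s['torque'])
snap('side','side8');snap('top','top8')
b=cv2.imread('pics/side8.png').astype(int).sum(2)//3;print(b[138:156,244:260])
a=cv2.imread('pics/top8.png')[215:255,180:240];b=cv2.imread('pics/side8.png')[100:165,230:280]
o=np.zeros((585,800,3),np.uint8);o[:233,:350]=cv2.resize(a,(350,233),interpolation=0);o[:,350:]=cv2.resize(b,(450,585),interpolation=0)
cv2.imwrite('pics/c8.png',o)
E
python3 - <<'E'
import sys;sys.path.insert(0,'.')
import os;os.chdir('.')
from meas import *
s=status.read_state()['tool_pos']
q=stem('side',np.load('pics/side8.npy'),s,.148,.175)
for z in(.152,.158,.164,.170):
    w=q[abs(q[:,2]-z)<.003]; w=w[w[:,1]<.217]; print(z,len(w),np.median(w,0).round(4))
E
```

```text
12.7 [0.54106053 0.21569825 0.21965315] [1.99218322e+00 2.42872289e+00 8.83076052e-04] [ 0.6315174   0.1567238  -1.24202428] [-0.02843851  0.0047574  -0.0527849 ]
[[ 44  31  51 101 102  69  61  53  44  36  63 118 131  78  53  45]
 [ 57  47  32  58  82  70  59  54  47  32  34  74 124 100  66  56]
 [ 58  57  49  34  54  63  60  55  60  47  45  38  72 122 100  66]
 [ 53  57  48  46  37  60  61  55  57  55  50  31  37  84 125  90]
 [ 41  56  54  49  32  58  63  51  57  56  54  47  35  50  76  57]
 [ 26  41  59  65  61  63  62  60  89  82  80  77  76  75  72  67]
 [ 39  59  94 123 145  88  84  89 132 159 164 164 160 158 157 152]
 [ 94 100 104 119 161 109  90  90 123 172 178 177 177 177 178 175]
 [105 108 106 108 121 103  90  90 122 173 178 180 180 181 179 179]
 [124 105 108 106 113 113  91  94 125 178 184 183 181 181 181 180]
 [168 126 108 108 107  95  84  90 112 175 184 184 183 181 181 181]
 [182 170 128 112  94  86  85  88  76 122 131 159 180 183 182 181]
 [181 183 174 148  86  61  40  48  41 103 100 136 175 180 181 183]
 [178 183 181 156 113  81  64  59  83 116 132 168 180 182 183 182]
 [161 178 166 157 152 150 148 150 168 174 175 181 184 185 183 182]
 [159 163 160 175 181 182 180 180 184 185 186 184 185 186 187 186]
 [163 162 163 182 185 184 185 185 187 185 187 187 187 188 190 190]
 [166 164 166 183 187 189 188 187 187 188 188 189 190 191 193 194]]
0.152 6 [0.5375 0.2096 0.153 ]
0.158 6 [0.5395 0.21   0.1577]
0.164 6 [0.5399 0.2092 0.1636]
0.17 8 [0.5413 0.2091 0.1702]
```

View pics/c8.png

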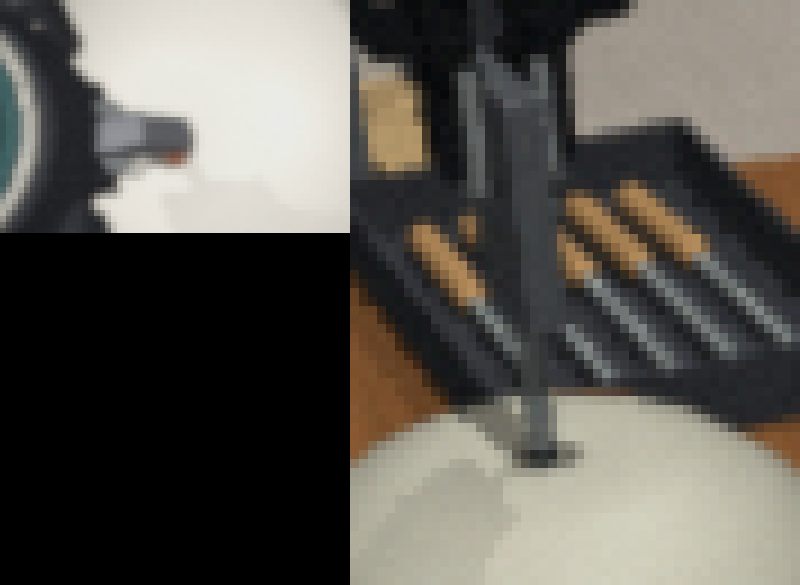

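The side crop shows the stem upright in the middle of the hole, at crop (540,455), with the dark mark at lid-top level (rows 150–151, expected 150.8). The stem axis is at u=250.4 where 250.5 would be centred. There is no contact load, so I'm handing in.

```bash
python3 -c "
from workcell import status,order
s=status.read_state();print(s['time'],abs(s['joint_vel']).max(),s['wrist_force'],s['width'])
print(order.finish_job())"
```

```text
12.8 0.0022442678489492975 [ 0.16837878  1.10107613 -0.32170633] 0.13357087049076435
the job is handed in; nothing more can be done
None
```

I slid the large pyrometer up out of the rack's near slot and lowered its stem through the kiln's peep hole. I handed the job in at about 12.8 s with it still in the grip; no verdict was reported.

Last checks before handing in:
- **Depth:** the ring mark was at z ≈ 0.141 m, so about 1 mm from the lid's top, against the 6 mm allowed.
- **Centring in x:** the stem was within about 0.5 mm of the hole's axis in the side picture. The top picture agreed with this further up, before the last 34 mm of lowering.
- **Centring in y:** this was less certain. The top picture showed the stem about centred (within 1 mm), while the depth readings put it up to 1.4 mm too far in +y. Both are inside the 4 mm limit, so I left it.
- **Upright:** before lowering, the stem leaned less than about 0.5° in the side depth. The last side depth readings just above the lid drifted about 4 mm in x. They came from only a few pixels in front of the lid, and the side picture did not show a lean.
- **Contact and stillness:** the wrist force stayed within about 1.5 N while lowering and holding, with no sign of touching the kiln. The arm was still.

I saw no sign of the rack's other things, the jar or the hammer having moved, but I did not measure them again at the end.

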